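Set the tube mixer's click timer and start it

ROBOT

A 6-joint arm with a two-finger parallel gripper is mounted at the origin on the work surface. World frame = base frame: x ahead of the robot, y to its left, z up, the work surface at z = 0. Lengths are in m, angles in rad, forces in N, time in s.
With the tool pointing down it reaches from about 0.225 to 0.875 m from the base axis. Payload 3.4 kg.
Tool frame: the origin (TCP) lies on the centre line of the jaws, within the pads' length; the fingertips stand 19 mm ahead of it and the grasp point (between the pads) is the TCP (nose_length is the distance from the TCP to the fingertips, in m); z points along the fingers, y is the direction in which the jaws open and shut (so a half turn about z gives the same grasp; the last joint's range is limited). The gripper opens to 85 mm and grips with 20 to 120 N. Pads are 22 mm wide; open, the fingers measure 114 mm over their backs; the gripper's body (76 mm by 85 mm) begins 54 mm behind the grasp point. The pads swing forward as they close: fully open they stand 13 mm farther back than shut.
Start: joints at [1.113, 0.276, 1.505, -0, 1.361, -0.121], TCP at [0.19, 0.543, 0.25] pointing down, gripper open.
Joint ranges: [-2.89, 2.89], [-0.75, 2.08], [0.22, 2.7], [-1.18, 4.32], [0.11, 2.71], [-2.7, 2.7]. Speed limits (rad/s): [2.57, 2.57, 3.14, 3.14, 3.14, 3.14].

INTERFACE

Orientations are given as a unit quaternion [w, x, y, z].
In Python, from rig import * gives the robot as it stands.
- The arm moves only by the shell command python3 -m jog 'ROWS' [OPENING] [FORCE]. ROWS is JSON, one flat list of numbers, 6 for each row, row after row: the shift along the tool's x, y, z in mm, then the turn, a rotation vector about the tool's x, y, z in degrees. In form: [tx, ty, tz, wx, wy, wz, tx, ty, tz, wx, wy, wz, ...]. A call has 1 to 10 rows; each row is the pose to reach, as a shift and turn from the pose commanded when the call began, along the tool's axes at that moment; what a row does not reach only later rows make up. A row lasts 1/8 s, in which the tool goes at most 62.5 mm and 10.7 degrees, less where a joint would pass 70% of its speed; a pose out of reach is approached as far as the arm can. A call with a gripper value outside its range is refused whole. OPENING is the closure, from 0 (fully open) to 1 (shut), set as the call begins (- or left out, the last holds). The fingers move at their own pace and stop on an object; FORCE is the grip in N (left out, the last holds). Time passes only in rows, so rows that repeat a pose let the fingers close. It gives the time, the measured TCP pose, the force and the opening at its end, in the units of the state.
- get_state(): the state, without advancing time (a new reading comes with each control period).
- get_image(name): name is "side" or "top" or "wrist"; returns a dict with "frame" (384x512x3 uint8, red, green, blue), "camera_matrix" (3x3 intrinsics, pixels), "rvec" (rotation vector, rad) and "tvec" (3), from world to camera coordinates, as OpenCV has them. Camera axes: x right, y down, z forward; pixel columns grow to the right and rows downward; lengths in m; the calibration is good to about 2 mm. A picture is of the moment at which its call begins. There is no depth.
- sign_off(): hands the job in, once; it reports no verdict.
The state is a dict: "clock": time; "qpos": joint angles; "qd": joint speeds; "effort": joint torques, N m; "position": TCP position; "ee_rot": TCP orientation; "contact_force": force on the tool from outside, world axes, zero at the start; "moment": the same for the moment, N m; "width": finger opening in m.
Only numpy, scipy, OpenCV 4.12 (cv2) and the standard library are available. Lean on these libraries where they do the work, as an engineer would, in place of code of your own. Each camera call takes 0.05 s, during which the arm holds its last target.

TASK

Set the timer of the tube roller mixer: turn the big bar-grip dial anticlockwise right back to its stop, then clockwise exactly four clicks from the stop, and let go of it. Then push the big round start button fully down and let it come up again. Leave the small round dial, the tubes, the pot and the other things on the bench where they are.

Things in the scene. Friction and masses are not known exactly. Their poses are not given: they have to be found in the camera images.
- mixer: White tube roller mixer, case 320 (x) by 400 (y) by 80 mm high, fixed to the bench. Origin: centre of its underside. Flat control deck (top at 80 mm) along its own -x side, facing the robot: big dial at own x -85, y +120, start button at x -85, y -120, small dial at x -125, y 0. Black rollers along own y on its +x half; with the tubes on them they reach 125 mm high.
- dial_grip (a point): On the big dial's vertical axis, 34 mm above the deck, the height to grip. Dial: bare metal disc 72 mm across, top 11 mm above the deck, with an upright black bar grip 66 mm long, 16 mm thick, from 11 to 51 mm above the deck, centred on the axis. Axes: the mixer's when joint dial is 0, then turn with the dial; the bar lies 135 degrees anticlockwise from own x.
- dial_pointer (a point): The pointer end of the bar's top edge (33 mm from the axis, 51 mm above the deck); a white line runs on the bar's top from the axis to this end and down the end face. Black tick marks on the deck around the dial, 20 degrees apart: one per click; the pointer is at the long tick when the dial is at its stop.
- dial (a joint): Big dial's angle, rad, growing clockwise from above. 0: first click position, pointer 135 degrees anticlockwise from the mixer's own +x (towards its -x, +y corner); hard stop at -0.03. Clicks every 20 degrees (0.349 rad), ten in all; a spring ball pulls the released dial into the nearest; a click takes about 0.2 N m, so grip the bar firmly (30 N). Starts 1 to 3 clicks up; four = 1.396.
- start_top (a point): Centre of the top of the start button, a black disc 60 mm across standing on a round grey housing on the deck, spring-loaded, pressed straight down.
- start (a joint): Travel of the start button in m: 0 up, 0.008 fully down, which takes about 6 N (about 3 N half way); it springs back when released.
- speed_mark (a point): Mark on the top rim, 14 mm off the axis, of the small round speed dial (30 mm across, 21 mm high). To be left as it is.
- pot_mid (a point): Centre of a lidded specimen pot, 48 mm across, 60 mm high, standing on the deck between dial and button, at about own x -40 mm of the mixer. To be left alone.
- tube_a: Capped blood tube 100 mm long, 16 mm across, lying on the rollers. Origin: its centre. To be left alone.
- tube_b: As tube_a.
- tube_c: As tube_a.
- marker: Marker pen, about 135 mm long, 16 mm thick, lying on the bench before the mixer. Origin: about its middle. To be left alone.
- rack: White tube rack 70 by 200 mm, 106 mm high with its tubes, to the left of the mixer. Origin: centre of its underside. To be left alone.
- reagent: Reagent bottle 72 mm across, 150 mm high, to the right. Origin: centre of its underside. To be left alone.
- strips: Plain white carton 90 by 140 by 70 mm high, to the right. Origin: centre of its underside. To be left alone.
- scanner: Hand-held scanner about 185 mm long, 35 mm high, lying to the left. Origin: about its middle. To be left alone.

How it is judged:
By the outcome, as a careful person would: the job done as asked, in the order asked, and still so for the second after the job is handed in, with the robot touching nothing.
It also fails if it takes over 48 s, if anything falls off the work surface, if the arm or the gripper's body presses on something with over 40 N, if the wrist force passes 120 N, or if a joint passes its speed limit or range.

## Working session

There is one attempt and no reset: what is moved stays moved. The work goes in short steps, Python scripts to look and compute and a shell command to move; the robot and the scene stay as the last step left them, time stands still between calls to the robot, and variables do not carry over. Pictures are saved under pics/ and viewed, and the job is handed in when it is done.

```bash
mkdir -p pics; ls; cat > h.py <<'E'
import numpy as np, cv2
from rig import *
def snap(n,fn):
    d=get_image(n); cv2.imwrite('pics/'+fn+'.png',d['frame'][:,:,::-1]); np.savez('pics/'+fn+'.npz',frame=d['frame'],K=d['camera_matrix'],r=d['rvec'],t=d['tvec']); return d
def load(fn): return np.load('pics/'+fn+'.npz')
def ray(d,u,v):
    R=cv2.Rodrigues(np.array(d['r'],float))[0]; t=np.array(d['t'],float).ravel()
    w=R.T@np.linalg.inv(d['K'])@np.array([u,v,1.]); return -R.T@t, w/np.linalg.norm(w)
def onz(d,u,v,z):
    c,w=ray(d,u,v); return c+w*(z-c[2])/w[2]
def tri(a,b):
    (c1,w1),(c2,w2)=a,b
    A=np.stack([w1,-w2],1); s=np.linalg.lstsq(A,c2-c1,rcond=None)[0]
    p,q=c1+w1*s[0],c2+w2*s[1]; return (p+q)/2,np.linalg.norm(p-q)
def proj(d,P):
    return cv2.projectPoints(np.array(P,float).reshape(-1,3),np.array(d['r'],float),np.array(d['t'],float),d['K'],None)[0].reshape(-1,2)
E
python3 - <<'E'
from h import *
for n in ['top','side','wrist']: snap(n,n+'0')
s=get_state(); print({k:np.round(v,3) for k,v in s.items()})
E
```

```text
pics
{'clock': np.float64(0.15), 'qpos': array([ 1.113,  0.276,  1.506,  0.   ,  1.361, -0.121]), 'qd': array([-0.001, -0.001, -0.002, -0.001, -0.002, -0.   ]), 'effort': array([ 1.0000e-03, -4.1714e+01, -2.4603e+01, -0.0000e+00,  8.0000e-03,
       -0.0000e+00]), 'position': array([0.19 , 0.542, 0.25 ]), 'ee_rot': array([-0.   ,  0.168,  0.986, -0.001]), 'contact_force': array([0.074, 0.275, 0.393]), 'moment': array([-0.024, -0.006,  0.047]), 'width': np.float64(0.085)}
```

View pics/top0.png

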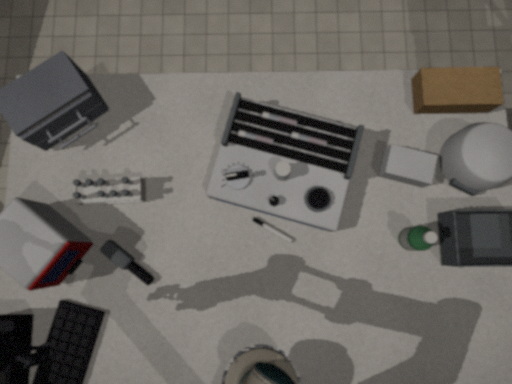

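View pics/side0.png

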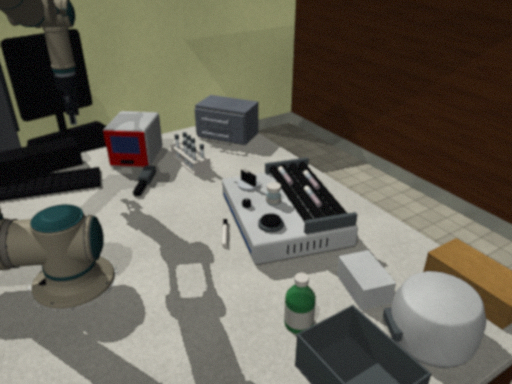

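View pics/wrist0.png

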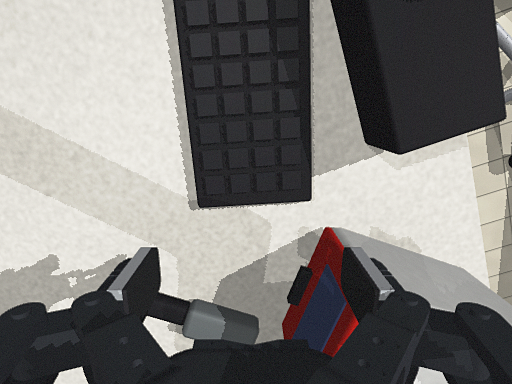

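The top view shows the big dial at about (237,176), start button (318,197), small dial (273,201) and pot (283,169). The side view shows the dial at about (247,180) and the button at (270,222). Next I'll measure.

```bash
python3 - <<'E'
from h import *
t=load('top0')
im=t['frame'][130:240,200:370,::-1]; cv2.imwrite('pics/topz.png',cv2.resize(im,None,fx=4.6,fy=4.6,interpolation=cv2.INTER_CUBIC))
s=load('side0')
im=s['frame'][155:270,215:365,::-1]; cv2.imwrite('pics/sidez.png',cv2.resize(im,None,fx=5,fy=5,interpolation=cv2.INTER_CUBIC))
for n,p,z in [('dial',(237,176),.09),('btn',(318,197),.1),('small',(273,201),.1),('pot',(283,169),.14)]: print(n,onz(t,*p,z).round(3))
print(ray(t,256,192),ray(s,256,192))
E
```

```text
dial [0.604 0.064 0.09 ]
btn [ 0.538 -0.168  0.1  ]
small [ 0.528 -0.039  0.1  ]
pot [ 0.612 -0.067  0.14 ]
(array([ 3.94759505e-01, -7.58127834e-04,  1.15400078e+00]), array([ 0.14997632,  0.00916505, -0.98864711])) (array([-0.10089551, -1.07277017,  0.85183235]), array([ 0.46727722,  0.71924924, -0.5141328 ]))
```

View pics/topz.png

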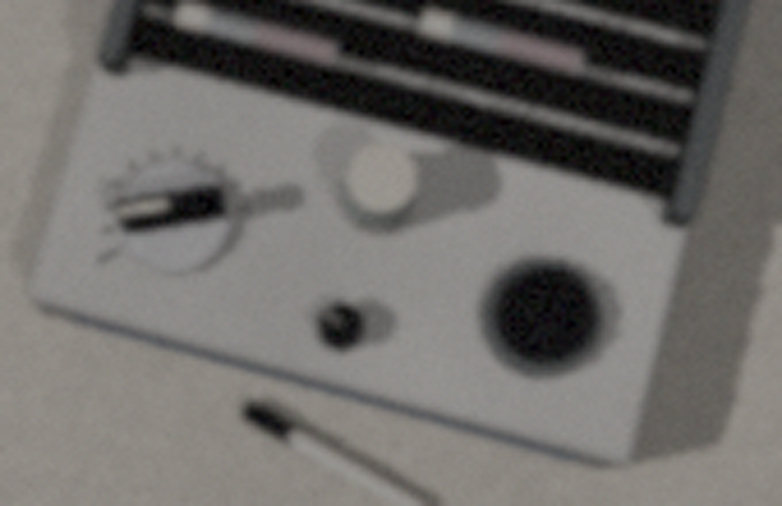

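View pics/sidez.png

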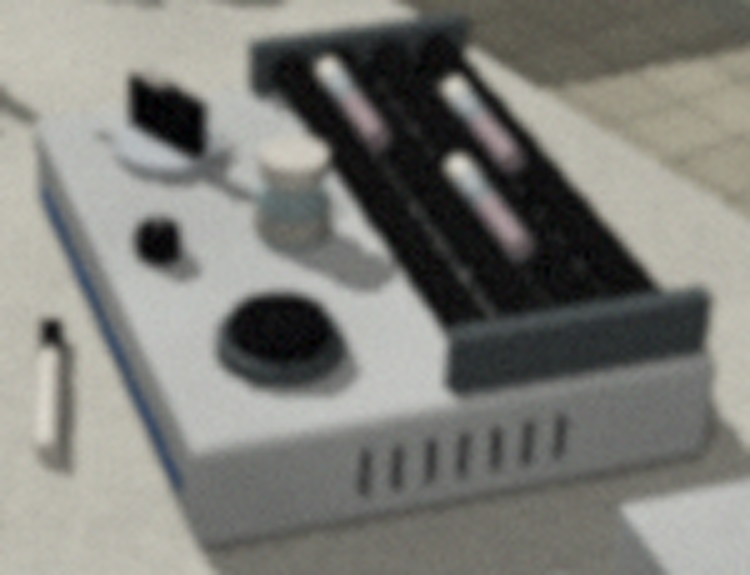

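```bash
python3 - <<'E'
from h import *
t=load('top0'); s=load('side0')
T=lambda u,v:(u/4.6+199.6,v/4.6+129.6); S=lambda u,v:(u/5+214.6,v/5+154.6)
a=onz(t,*T(38,298),.08);b=onz(t,*T(622,462),.08);print(a,b,np.linalg.norm(a-b))
print('yaw',np.degrees(np.arctan2(*( -(b-a)[:2]*[-1,1])[[0,1]])), )
d=a-b; yaw=np.arctan2(-d[0],d[1]); print(np.degrees(yaw))
for n,p,q in [('pointer',(120,213),(134,85)),('barend',(224,193),(206,108)),('btn',(546,315),(284,327)),('pot',(381,178),(294,155)),('corner',(38,298),(38,128)),('c2',(622,462),(195,453)),('small',(341,318),(157,228))]:
    print(n,tri(ray(t,*T(*p)),ray(s,*S(*q))))
E
```

```text
[0.55224997 0.14975566 0.08      ] [ 0.44471173 -0.21592621  0.08      ] 0.3811662421712856
yaw -16.38733990356115
-16.38733990356115
pointer (array([0.5991655 , 0.09457308, 0.1162684 ]), np.float64(0.00046511755168610573))
barend (array([0.61139289, 0.02893391, 0.12495863]), np.float64(0.0044111572559257))
btn (array([ 0.53722531, -0.17015195,  0.09454029]), np.float64(0.003145197627469567))
pot (array([ 0.61633862, -0.06620825,  0.13466641]), np.float64(0.0018089082159139607))
corner (array([0.55418988, 0.1509296 , 0.07002548]), np.float64(0.0010516428354329554))
c2 (array([ 0.44583843, -0.21796244,  0.07181655]), np.float64(0.001675141329751286))
small (array([ 0.53396818, -0.04097906,  0.09639534]), np.float64(0.002550582366494744))
```

```bash
python3 -m jog '[-55,-31,0,0,0,6,-110,-63,0,0,0,12,-165,-94,0,0,0,18,-219,-126,0,0,0,25,-274,-157,0,0,0,31,-329,-188,0,0,0,37,-384,-220,0,0,0,43,-438,-251,0,0,0,50,-493,-283,0,0,0,56,-547,-314,0,0,0,62]' 0 30
python3 - <<'E'
from h import *
s=get_state(); print(s['position'].round(4),s['ee_rot'].round(4),s['qpos'].round(3)); snap('wrist','w1')
E
```

```text
clock: 1.4
position: [0.5998, 0.0682, 0.25]
ee_rot: [-0.0, 0.653, 0.757, 0.0]
contact_force: [0.1, 0.2, -0.2]
width: 0.0851
[0.5998 0.0682 0.25  ] [-3.000e-04  6.529e-01  7.575e-01  1.000e-04] [-2.000e-03  3.190e-01  1.442e+00  1.000e-03  1.380e+00 -1.500e-01]
```

View pics/w1.png

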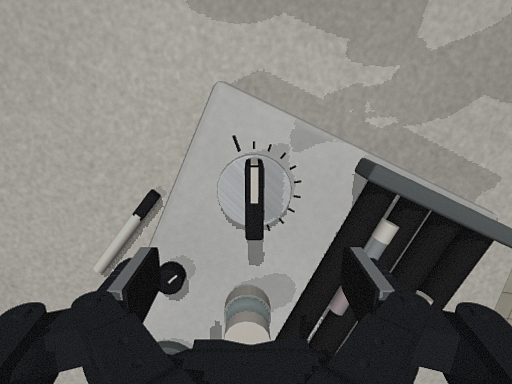

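The dial sits at (254,195). The pointer (254,160) is on the second tick, next to the long tick (236,143), so it is one click up. The bar is almost vertical in the picture, aligned with the jaws. Next is the precise position, from this view plus the top and side views.

```bash
python3 - <<'E'
from h import *
w=load('w1');t=load('top0');s=load('side0')
g=cv2.cvtColor(w['frame'],cv2.COLOR_RGB2GRAY); hsv=cv2.cvtColor(w['frame'],cv2.COLOR_RGB2HSV)
roi=np.zeros_like(g);roi[120:242,200:312]=1
m=((g<45)&(roi>0)).astype(np.uint8)
n,l,st,c=cv2.connectedComponentsWithStats(m)
for i in range(1,n):
    if st[i,4]>8:
        x,y,W,H,A=st[i]; z=.08 if A<300 else .131
        print(st[i],c[i].round(1),onz(w,*c[i],z).round(4))
i=1+np.argmax(st[1:,4]); r=cv2.minAreaRect(np.argwhere(l==i)[:,::-1].astype(np.float32)); print(r)
for p in [(254.5,159),(254.5,239)]: print(p, onz(w,*p,.131))
cv2.imwrite('pics/w1z.png',cv2.resize(w['frame'][120:270,190:320,::-1],None,fx=4,fy=4,interpolation=cv2.INTER_CUBIC))
R=cv2.Rodrigues(w['r'])[0]; print(-R.T@w['t'].ravel(),R.round(3))
E
```

```text
[233 136   7  16  35] [236.  143.1] [0.5807 0.1031 0.08  ]
[281 153   4   6  10] [282.5 155.5] [0.6264 0.0979 0.08  ]
[ 245  159   19   81 1079] [253.7 204.9] [0.6036 0.0609 0.131 ]
[290 166   6   4   9] [292.3 167.3] [0.6379 0.088  0.08  ]
((254.0, 199.0), (80.0, 18.0), 90.0)
(254.5, 159) [0.598419  0.0989924 0.131    ]
(254.5, 239) [0.60888832 0.03058008 0.131     ]
[0.58920745 0.13885872 0.37392305] [[ 0.989  0.147 -0.   ]
 [ 0.142 -0.949  0.281]
 [ 0.041 -0.278 -0.96 ]]
```

View pics/w1z.png

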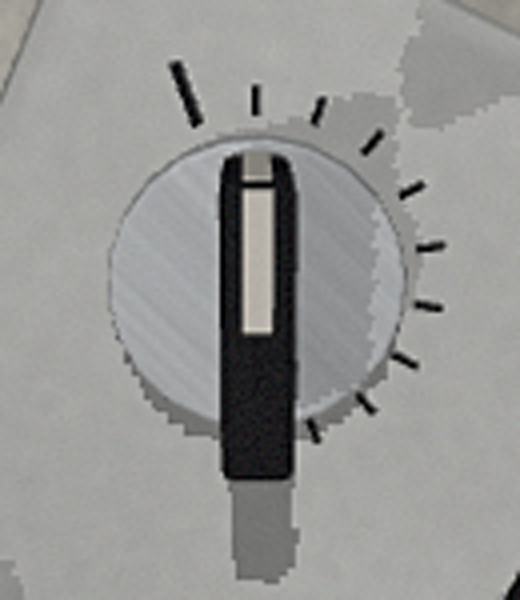

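```bash
python3 - <<'E'
from h import *
w=load('w1')
f=lambda u,v:(u/4+189.6,v/4+119.6)
for n,p in [('tip',(258,184)),('axis',(257.5,333)),('end',(257.5,478))]: print(n,f(*p),onz(w,*f(*p),.131).round(4))
s=get_state();print(s['position'].round(4))
a=onz(w,*f(257.5,333),.131)
from scipy.spatial.transform import Rotation as Ro
q=s['ee_rot'];R=Ro.from_quat(np.r_[q[1:],q[0]]).as_matrix();print(R.round(3)); print((R.T@(a-s['position'])*1000).round(1))
E
```

```text
tip (254.1, 165.6) [0.5989 0.0937 0.131 ]
axis (253.975, 202.85) [0.6035 0.0627 0.131 ]
end (253.975, 239.1) [0.6085 0.0304 0.131 ]
[0.6058 0.0611 0.2494]
[[-0.141  0.99   0.006]
 [ 0.99   0.141 -0.007]
 [-0.008  0.005 -1.   ]]
[  2.9  -2.6 118.4]
```

```bash
python3 -m jog '[0,0,20,0,0,0,0,0,40,0,0,0,0,0,40,0,0,0,0,0,40,0,0,0]'
python3 - <<'E'
from h import *
snap('wrist','w2');w=load('w2')
s=get_state(); print(s['position'].round(4),s['ee_rot'].round(4))
cv2.imwrite('pics/w2z.png',cv2.resize(w['frame'][90:290,170:350,::-1],None,fx=3,fy=3,interpolation=cv2.INTER_CUBIC))
E
```

```text
clock: 1.95
position: [0.599, 0.0702, 0.2109]
ee_rot: [0.0, 0.651, 0.759, 0.0]
contact_force: [0.0, 0.7, -0.4]
width: 0.0857
[0.5992 0.0702 0.2112] [6.000e-04 6.512e-01 7.589e-01 6.000e-04]
```

View pics/w2z.png

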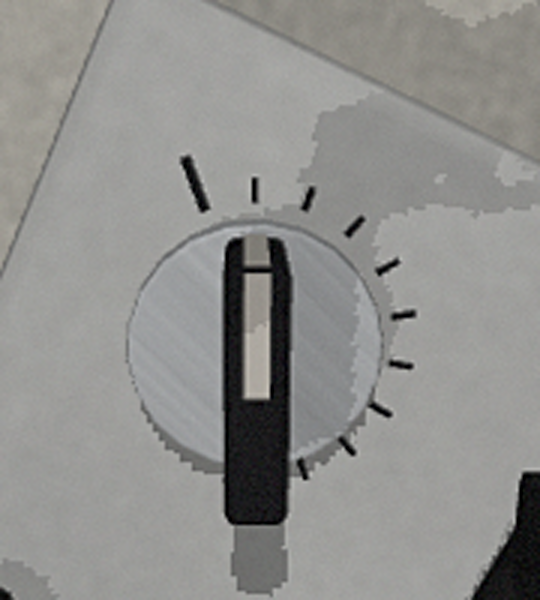

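The bar in w2z: tip (257,270), axis (257,400) and end (257,522), with the pointer still on the tick after the long one.

```bash
python3 - <<'E'
from h import *
w=load('w1');w2=load('w2')
f=lambda u,v:(u/4+189.6,v/4+119.6); g=lambda u,v:(u/3+169.7,v/3+89.7)
for n,p,q in [('tip',(258,184),(257,270)),('axis',(257.5,333),(257,400)),('end',(257.5,478),(256.5,522)),('longtick',(198,125),(206,210))]: print(n,onz(w2,*g(*q),.08 if n=='longtick' else .131).round(4),tri(ray(w,*f(*p)),ray(w2,*g(*q))))
s=get_state();print(s['position'].round(4))
a=np.array([.6035,.0625,.114])
from scipy.spatial.transform import Rotation as Ro
q=s['ee_rot'];R=Ro.from_quat(np.r_[q[1:],q[0]]).as_matrix();print(R.round(3)); print((R.T@(a-s['position'])*1000).round(1))
for d in (w,w2):
  R=cv2.Rodrigues(d['r'])[0]; print(-R.T@d['t'].ravel())
E
```

```text
tip [0.5989 0.0934 0.131 ] (array([0.5986474 , 0.0947063 , 0.13655035]), np.float64(7.939343596227093e-05))
axis [0.6038 0.0622 0.131 ] (array([0.6031698 , 0.06510309, 0.1384973 ]), np.float64(0.00017398805445815245))
end [0.6087 0.0305 0.131 ] (array([0.60856126, 0.03063024, 0.1313933 ]), np.float64(0.0002803626899714172))
longtick [0.5849 0.0963 0.08  ] (array([0.58472515, 0.0958446 , 0.07739555]), np.float64(0.00031721428356974664))
[0.5992 0.0702 0.2112]
[[-0.152  0.988  0.002]
 [ 0.988  0.152  0.   ]
 [-0.     0.002 -1.   ]]
[-8.2  2.9 97.3]
[0.58920745 0.13885872 0.37392305]
[0.58804039 0.1408104  0.33470196]
```

Heights and position agree with the two wrist views. Descending onto the bar and closing.

```bash
python3 -m jog '[-8,3,30,0,0,0,-8,3,60,0,0,0,-8,3,85,0,0,0,-8,3,96,0,0,0,-8,3,96,0,0,0,-8,3,96,0,0,0]' 0 30
python3 - <<'E'
from h import *
snap('wrist','w3')
E
```

```text
clock: 2.75
position: [0.604, 0.0626, 0.1157]
ee_rot: [0.001, 0.651, 0.759, 0.001]
contact_force: [-1.1, -0.1, 0.1]
width: 0.0852
```

View pics/w3.png

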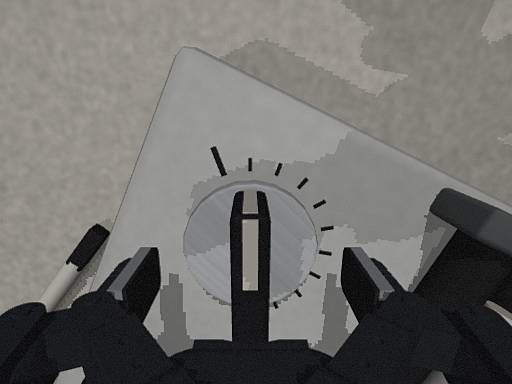

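The bar (250) is centred between the pads (159, 343). Closing.

```bash
python3 -m jog '[0,0,0,0,0,0,0,0,0,0,0,0,0,0,0,0,0,0,0,0,0,0,0,0,0,0,0,0,0,0,0,0,0,0,0,0,0,0,0,0,0,0,0,0,0,0,0,0]' 1 40
python3 - <<'E'
from h import *
s=get_state(); print(s['position'],s['ee_rot'],s['contact_force'].round(2),s['moment'].round(3),s['qpos'].round(3))
E
```

```text
clock: 3.8
position: [0.6036, 0.0626, 0.1145]
ee_rot: [0.0, 0.651, 0.759, 0.001]
contact_force: [2.2, 0.9, 0.0]
width: 0.0154
[0.60355868 0.0625861  0.11450334] [4.23784437e-04 6.51440935e-01 7.58699038e-01 5.45441987e-04] [2.23 0.91 0.02] [ 0.132 -0.45   0.011] [-0.011  0.423  1.636  0.     1.081 -0.163]
```

```bash
python3 -m jog '[0,0,0,0,0,-4,0,0,0,0,0,-8,0,0,0,0,0,-12,0,0,0,0,0,-16,0,0,0,0,0,-19,0,0,0,0,0,-21,0,0,0,0,0,-21,0,0,0,0,0,-21,0,0,0,0,0,-21]'
cat > st.py <<'E'
from h import *
for k in range(1):
    s=get_state(); q=s['ee_rot']
    from scipy.spatial.transform import Rotation as Ro
    x=Ro.from_quat(np.r_[q[1:],q[0]]).as_matrix()[:,0]
    print('bar',np.degrees(np.arctan2(x[1],x[0])).round(2),s['position'].round(4),s['contact_force'].round(1),s['moment'].round(3),s['qpos'][5].round(3),s['width'].round(4))
E
python3 st.py
```

```text
clock: 4.92
position: [0.6031, 0.0624, 0.1145]
ee_rot: [0.0, 0.502, 0.865, 0.0]
contact_force: [1.4, 0.2, 2.8]
width: 0.0154Traceback (most recent call last):
  File "st.py", line 6, in <module>
    print('bar',np.degrees(np.arctan2(x[1],x[0])).round(2),s['position'].round(4),s['contact_force'].round(1),s['moment'].round(3),s['qpos'][5].round(3),s['width'].round(4))
                                                                                                                                                         ^^^^^^^^^^^^^^^^
AttributeError: 'float' object has no attribute 'round'
```

```bash
sed -i "s/s\['width'\].round(4)/s['width']/" st.py; python3 st.py
python3 -m jog '[0,0,0,0,0,-1,0,0,0,0,0,-2,0,0,0,0,0,-2,0,0,0,0,0,-2]'; python3 st.py
python3 -m jog '[0,0,0,0,0,-1,0,0,0,0,0,-2,0,0,0,0,0,-2,0,0,0,0,0,-2]'; python3 st.py
python3 - <<'E'
from h import *
snap('wrist','w4')
E
```

```text
bar 119.69 [0.6031 0.0624 0.1145] [1.4 0.2 2.8] [-0.041 -0.324 -0.191] -0.53 0.015422938439065708
clock: 5.42
position: [0.6031, 0.0624, 0.1145]
ee_rot: [0.0, 0.488, 0.873, 0.0]
contact_force: [0.7, -1.3, 4.4]
width: 0.0155
bar 121.64 [0.6031 0.0624 0.1145] [ 0.7 -1.3  4.4] [-0.115 -0.34  -1.091] -0.564 0.015499640681001734
clock: 5.92
position: [0.6032, 0.0622, 0.1145]
ee_rot: [0.0, 0.472, 0.881, 0.0]
contact_force: [1.6, -3.2, 5.1]
width: 0.0155
bar 123.65 [0.6032 0.0622 0.1145] [ 1.6 -3.2  5.1] [-0.306 -0.382 -1.664] -0.599 0.015459037799212021
```

View pics/w4.png

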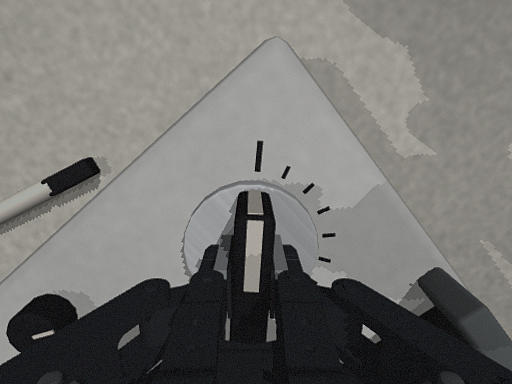

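Hard stop reached: the moment rose to about 1.7 N m and the pointer is at the long tick. Now four clicks clockwise.

```bash
python3 -m jog '[0,0,0,0,0,8,0,0,0,0,0,17,0,0,0,0,0,26,0,0,0,0,0,35,0,0,0,0,0,44,0,0,0,0,0,53,0,0,0,0,0,62,0,0,0,0,0,70,0,0,0,0,0,78,0,0,0,0,0,83]'; python3 -m jog '[0,0,0,0,0,0,0,0,0,0,0,0,0,0,0,0,0,0,0,0,0,0,0,0]'; python3 st.py
python3 - <<'E'
from h import *
snap('wrist','w5')
E
```

```text
clock: 7.22
position: [0.6048, 0.0622, 0.1145]
ee_rot: [0.001, 0.937, 0.349, 0.002]
contact_force: [3.6, -3.1, 2.6]
width: 0.0155
clock: 7.72
position: [0.6048, 0.0622, 0.1144]
ee_rot: [0.001, 0.937, 0.35, 0.002]
contact_force: [3.9, -2.6, 1.2]
width: 0.016
bar 40.95 [0.6048 0.0622 0.1144] [ 3.9 -2.6  1.2] [-0.262 -0.964 -0.122] 0.846 0.016012446103929222
```

View pics/w5.png

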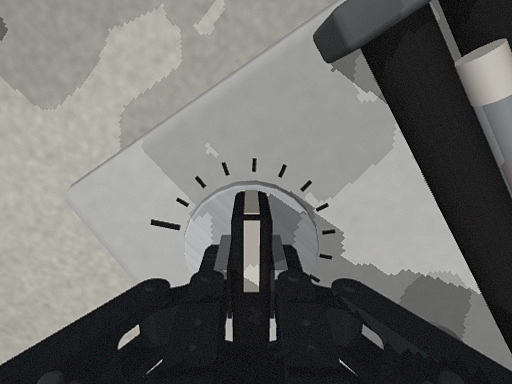

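The pointer (252,195) is on the fourth tick after the long one (165,225 → 182,202 → 200,182 → 225,168 → 254,164). Releasing and rising.

```bash
python3 -m jog '[0,0,0,0,0,0,0,0,0,0,0,0,0,0,0,0,0,0,0,0,0,0,0,0,0,0,0,0,0,0,0,0,0,0,0,0]' 0 40; python3 -m jog '[0,0,-20,0,0,0,0,0,-60,0,0,0,0,0,-100,0,0,0,0,0,-110,0,0,0,0,0,-110,0,0,0]';python3 st.py
python3 - <<'E'
from h import *
snap('wrist','w6')
E
```

```text
clock: 8.52
position: [0.603, 0.0625, 0.1143]
ee_rot: [-0.0, 0.938, 0.348, 0.0]
contact_force: [0.2, 0.2, 0.4]
width: 0.0855
clock: 9.15
position: [0.603, 0.0625, 0.2245]
ee_rot: [0.0, 0.938, 0.348, 0.0]
contact_force: [1.1, 0.3, -1.0]
width: 0.0854
bar 40.71 [0.603  0.0625 0.2245] [ 1.1  0.3 -1. ] [-0.036 -0.016  0.026] 0.849 0.08538332155509247
```

View pics/w6.png

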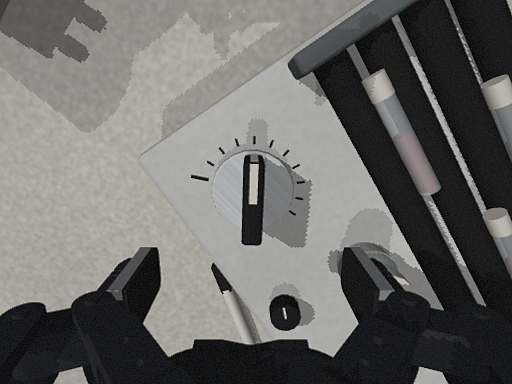

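The released pointer (254,155) lines up with the fourth tick past the long one (200,178 → 211,163 → 222,150 → 236,142 → 254,140). On to the button, with the fingers shut.

```bash
python3 -m jog '[-40,27,0,0,0,0,-80,53,0,0,0,0,-120,80,0,0,0,0,-160,107,0,0,0,0,-202,133,0,0,0,0,-202,133,0,0,0,0,-202,133,0,0,0,0,-202,133,0,0,0,0]' 1 40;python3 st.py
python3 - <<'E'
from h import *
snap('wrist','w7')
E
python3 -m jog '[0,0,20,0,0,0,0,0,40,0,0,0,0,0,40,0,0,0,0,0,40,0,0,0,0,0,40,0,0,0]';python3 st.py
python3 - <<'E'
from h import *
snap('wrist','w8')
E
```

```text
clock: 10.2
position: [0.5366, -0.1688, 0.2235]
ee_rot: [-0.001, 0.937, 0.348, -0.0]
contact_force: [-0.3, -0.4, 1.0]
width: -0.0
bar 40.78 [ 0.5366 -0.1688  0.2235] [-0.3 -0.4  1. ] [-0.016  0.016  0.005] 0.43 -2.0104415217531835e-05
clock: 10.88
position: [0.5372, -0.1701, 0.1853]
ee_rot: [0.001, 0.937, 0.348, 0.001]
contact_force: [0.1, -0.2, 0.4]
width: 0.0
bar 40.73 [ 0.5372 -0.1701  0.1853] [ 0.1 -0.2  0.4] [ 0.049 -0.007  0.043] 0.43 3.122661370449613e-05
```

View pics/w7.png

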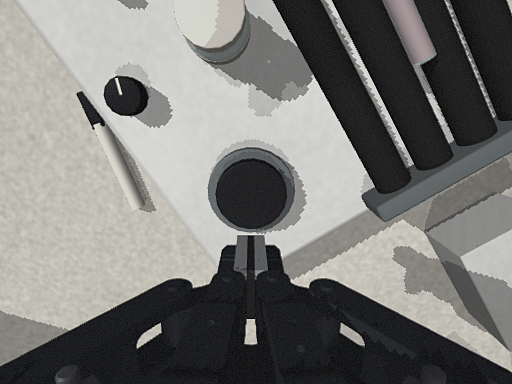

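View pics/w8.png

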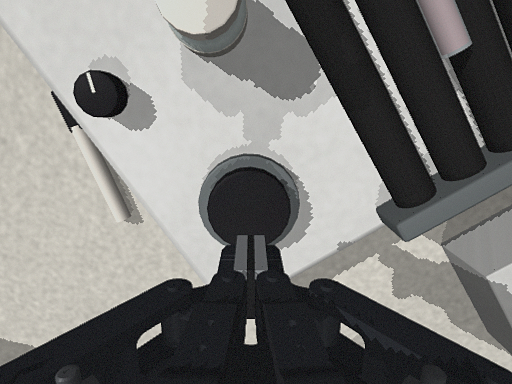

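```bash
python3 - <<'E'
from h import *
t=load('top0')
C=[]
for n,box in [('w7',(150,234,205,300)),('w8',(155,234,195,300))]:
    w=load(n); g=cv2.cvtColor(w['frame'],cv2.COLOR_RGB2GRAY)
    m=np.zeros_like(g); a,b,c,d=box; m[a:b,c:d]=(cv2.GaussianBlur(g,(5,5),0)[a:b,c:d]<50)
    cs,_=cv2.findContours(m,cv2.RETR_EXTERNAL,cv2.CHAIN_APPROX_NONE); k=max(cs,key=cv2.contourArea)[:,0,:].astype(np.float32)
    k=k[(k[:,1]<222)]
    # fit circle on plane for several heights
    for z in (.094,.1,.106):
        P=np.array([onz(w,*p,z) for p in k]);A=np.c_[2*P[:,:2],np.ones(len(P))];s=np.linalg.lstsq(A,(P[:,:2]**2).sum(1),rcond=None)[0]
        print(n,z,s[:2].round(4),'r',np.sqrt(s[2]+s[0]**2+s[1]**2).round(4))
    e=cv2.fitEllipse(k);print(e); C.append(ray(w,*e[0]))
print(tri(*C))
g=cv2.cvtColor(t['frame'],cv2.COLOR_RGB2GRAY)
E
```

```text
w7 0.094 [ 0.5357 -0.1703] r 0.0301
w7 0.1 [ 0.537  -0.1691] r 0.0294
w7 0.106 [ 0.5383 -0.168 ] r 0.0287
((251.13926696777344, 193.3116912841797), (68.84355926513672, 69.5928726196289), 76.04524993896484)
w8 0.094 [ 0.5359 -0.17  ] r 0.0301
w8 0.1 [ 0.5375 -0.1687] r 0.0292
w8 0.106 [ 0.539  -0.1674] r 0.0284
((248.79090881347656, 207.80075073242188), (80.96238708496094, 81.36457824707031), 81.7078628540039)
(array([ 0.53786629, -0.16838152,  0.10153273]), np.float64(3.9305730047368984e-05))
```

```bash
python3 -m jog '[0,0,30,0,0,0,0,0,55,0,0,0,0,0,62,0,0,0,0,0,62,0,0,0]';python3 -m jog '[0,0,2,0,0,0,0,0,4,0,0,0,0,0,6,0,0,0,0,0,6,0,0,0]';python3 -m jog '[0,0,2,0,0,0,0,0,4,0,0,0,0,0,4,0,0,0]'; python3 -m jog '[0,0,2,0,0,0,0,0,4,0,0,0,0,0,4,0,0,0]'; python3 st.py
```

```text
clock: 11.42
position: [0.5365, -0.17, 0.1227]
ee_rot: [-0.0, 0.938, 0.348, -0.0]
contact_force: [-1.7, 0.7, 2.0]
width: -0.0002
clock: 11.92
position: [0.5373, -0.1704, 0.1168]
ee_rot: [0.001, 0.938, 0.348, 0.001]
contact_force: [-0.1, -0.5, 5.3]
width: -0.0
clock: 12.3
position: [0.5374, -0.1704, 0.1149]
ee_rot: [0.001, 0.938, 0.348, 0.001]
contact_force: [-3.4, 1.3, 15.1]
width: -0.0003
clock: 12.68
position: [0.5374, -0.1705, 0.1145]
ee_rot: [0.002, 0.938, 0.348, 0.002]
contact_force: [-8.6, 4.0, 38.3]
width: 0.0001
bar 40.72 [ 0.5374 -0.1705  0.1145] [-8.6  4.  38.3] [0.607 1.562 0.036] 0.43 0.0001015419845461043
```

The button bottomed out: force 5 N, then 15 N, then 38 N, with no further travel. Releasing upwards.

```bash
python3 -m jog '[0,0,-10,0,0,0,0,0,-30,0,0,0,0,0,-70,0,0,0,0,0,-110,0,0,0,0,0,-110,0,0,0,0,0,-110,0,0,0]'; python3 st.py
python3 - <<'E'
from h import *
snap('wrist','w9');snap('top','top9');t=load('top9');s=snap('side','side9');s=load('side9')
a=cv2.resize(t['frame'][130:240,200:370,::-1],(510,330),interpolation=cv2.INTER_CUBIC)
cv2.imwrite('pics/top9z.png',a)
cv2.imwrite('pics/side9z.png',cv2.resize(s['frame'][155:270,215:365,::-1],None,fx=4,fy=4,interpolation=cv2.INTER_CUBIC))
E
```

```text
clock: 13.42
position: [0.536, -0.1698, 0.2173]
ee_rot: [-0.001, 0.938, 0.348, -0.001]
contact_force: [0.2, -0.2, 0.4]
width: 0.0002
bar 40.7 [ 0.536  -0.1698  0.2173] [ 0.2 -0.2  0.4] [-0.021  0.038  0.076] 0.43 0.00021073010575594495
```

View pics/w9.png

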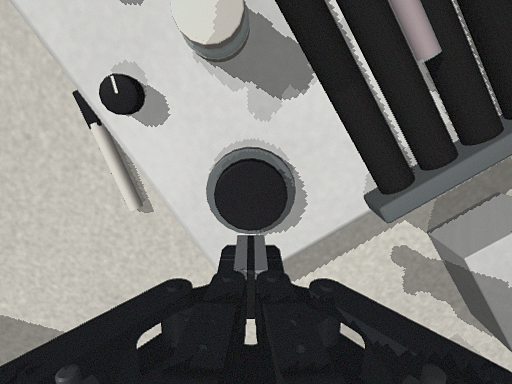

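View pics/top9z.png

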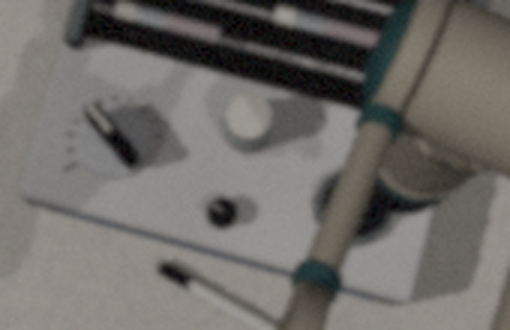

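View pics/side9z.png

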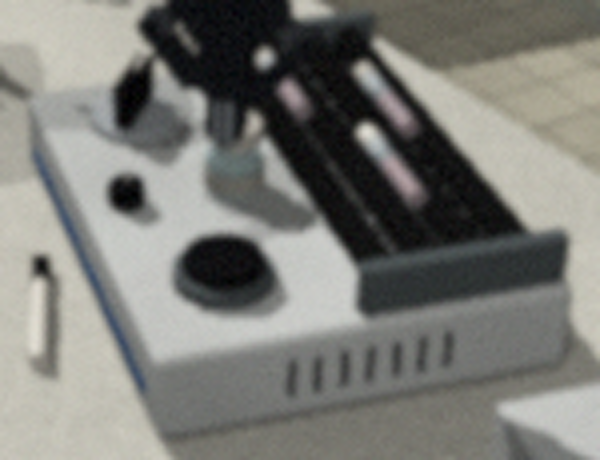

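The button is up again at (251,194) in w9, with the pot, small dial and pen undisturbed. One numeric check of the dial angle from w6, then hand in.

```bash
python3 - <<'E'
from h import *
def ang(n,tip,end):
    w=load(n); d=onz(w,*tip,.131)-onz(w,*end,.131); return np.degrees(np.arctan2(d[1],d[0]))
a=ang('w1',(254.1,165.6),(253.97,239.1)); b=ang('w6',(254.5,163),(252.3,244.5))
print(a,b,a-b)
print(sign_off())
E
```

```text
98.57961035167044 39.38902732428268 59.19058302738776
the job is handed in; nothing more can be done
None
```

The timer is set to four clicks from the stop, the start button has been pressed, and the job is handed in at about 13.6 s on the clock.

- **Dial:** It started one click up. I turned it anticlockwise into its hard stop, where the moment rose to about 1.7 N m and the pointer stood at the long tick. I then turned it clockwise and let go. Afterwards the pointer was on the fourth tick past the long one. The bar had turned 59.2° from its starting click, measured in the wrist images; 60° was expected, and the difference is within my pixel reading.
- **Start button:** I pushed it with shut fingers for about 8 mm until it bottomed out. The force peaked at about 38 N, more than the 6 N needed but through the fingertips only. After I lifted clear it was up again in the picture.
- **Other things:** The small dial, pot and pen showed no change in the last wrist picture, and the tubes in view lay as before in the last side picture. I did not measure their positions, nor check the rack, bottle, carton or scanner. I signed off with the gripper about 10 cm above the button, contact force near 0 and nothing touched.
- **Measurement spread:** The heights varied by a few mm between views (bar top 131–138 mm, button top 94–102 mm). Contact during the moves settled the button height.

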